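# Lock the deuterium lamp cartridge down in its lamp house

### The arm

A 7-joint arm with a two-finger parallel gripper is mounted at the origin on the work surface. World frame = base frame: x ahead of the robot, y to its left, z up, the work surface at z = 0. Lengths are in m, angles in rad, forces in N, time in s.
With the tool pointing down it reaches from about 0.425 to 0.875 m from the base axis. Payload 4.7 kg.
Tool frame: the origin (TCP) lies midway between the tips of the shut fingers; the grasp point (between the pads) lies 19 mm behind it; z points along the fingers, x is the direction in which the jaws open and shut, and the axes are right-handed (so a half turn about z gives the same grasp; the last joint's range is limited). The gripper opens to 85 mm and grips with 20 to 120 N. Pads are 22 mm wide; open, the fingers measure 114 mm over their backs; the gripper's body (76 mm by 85 mm) begins 54 mm behind the grasp point. The pads swing forward as they close: fully open they stand 13 mm farther back than shut.
Start: joints at [1.359, 0.321, -0.07, 1.45, 0.023, 1.371, -0.057], TCP at [0.146, -0.634, 0.231] pointing down, gripper open.
Joint ranges: [-2.86, 2.86], [-0.3, 2.09], [-1.38, 1.24], [0.06, 2.45], [-1.56, 4.7], [0.09, 2.05], [-2.69, 2.69]. Speed limits (rad/s): [2.57, 2.57, 3.14, 3.14, 3.14, 3.14, 3.14].

### API

Orientations are given as a 3x3 rotation matrix whose columns are the frame's x, y, z axes.
In Python, from cell import r, hand, planner, vision gives the robot as it stands. Calls block until the motion is done:
- r.reach(position, orientation): joint-space move of the TCP to a pose.
- r.move_l(position, ori=None, velocity=0.15, force_limit=None): straight line of the TCP; ori=None keeps the orientation; velocity is the mean speed in m/s. With force_limit (N) it stops when the force on the tool has changed by that much, and returns True; else False.
- r.movej(angles): joint-space move.
- hand.move_gripper(opening): finger opening in m; the grip force is fixed at half the most; returns when the fingers have stopped.
- r.pause(seconds).
- planner.ik(position, orientation): joint angles nearest the present ones, or None.
- r.get_obs(): the state.
- vision.get_image(name): name is "scene" or "top"; returns the picture (420x560x3 uint8, red, green, blue); there is no depth.
- vision.calibration(name): a dict with "vfov" (degrees; the focal length in pixels is half the picture's height over the tangent of half this angle, whatever the lens; pixels are square), "cx", "cy" (the principal point, pixels), "origin" and "rotation" of the camera in the world. Camera axes: x right, y down, z forward; pixel columns grow to the right and rows downward; lengths in m; the calibration is good to about 2 mm. A picture is of the moment at which its call begins. calibration takes no time and is no camera call.
A pose or a line that the arm cannot do raises r.MotionError and nothing moves.
- r.hand_in(): hands the job in, once; it reports no verdict.
Trained networks look in the newest picture that a camera, given by its name, has taken for a name from the list of things; names that differ only in an ending like _2 or _b are one class to them, and where a whole thing is asked for, a point or a joint stands for the part that bears it (a point fixed in the world has none). Each returns a list of dicts, best first, with "p" (0 to 1); they miss things now and then, are a little off and sometimes report something else, mostly with a low value. They report only what shows in the picture. A call takes as long as a camera call.
- vision.cut_out(target, camera): "region" (420x560 bool, what is visible of it) and "pixel" ([column, row] in pixels, amid what is visible of it).
The state is a dict: "time": time; "joint_pos": joint angles; "qd": joint speeds; "joint_torque": joint torques, N m; "tool_pos": TCP position; "tcp_rot": TCP orientation; "wrist_force": force on the tool from outside, world axes, zero at the start; "ft_torque": the same for the moment, N m; "opening": finger opening in m.
Only numpy, scipy, OpenCV 4.12 (cv2) and the standard library are available. Lean on these libraries where they do the work, as an engineer would, in place of code of your own. Each camera call takes 0.05 s, during which the arm holds its last target. There are 200 camera calls.

### The job

The detector's cover is off, and its new deuterium lamp cartridge, the one with the blue head, still stands proud on its contact spring. Press it home into its lamp house, then, keeping it down, slide its red-tabbed locking bolt right through the slot in the strike plate, so that the cartridge stays down when you let go. Leave the orange-headed tungsten lamp locked and everything else where it is.

Things in the scene. Friction and masses are not known exactly. Their poses are not given: they have to be found in the camera images.
- detector: White UV detector, 320 (x) x 270 (y) mm, fixed on the bench, cover off. Origin: centre of its underside. Its open deck, 105 mm up, has a rim to 122 mm and carries two black lamp houses side by side, 62 mm left and right of the middle (either may be the blue one), a navy optics cover beyond them (top 135 mm up) and a dish and a screwdriver on the robot's side.
- d2_house: Black finned lamp house, 66 (x) x 68 (y) x 48 mm, of the blue deuterium cartridge, fixed on the detector's deck. Origin: centre of its underside, 105 mm above the bench; z up; x is the way its bolt slides to lock (away from the robot, turned with the detector). The blue head above it is a plate 56 (x) x 54 (y) x 10 mm, its top 76 mm above this origin when proud and 60 mm when home.
- d2_cartridge (a joint): How far the blue cartridge is pressed into its lamp house, in m: 0 proud, 0.016 fully home on its stop. A spring pushes it up, about 4 N when proud, 11 N when home (weight taken off), so it comes up again if let go unlocked; with the bolt through the slot it rises only to about 0.0125.
- d2_bolt (a joint): How far the blue cartridge's bolt is slid along x of d2_house, in m: 0 to 0.004 at the start, 0.018 fully across, its tip then 8 mm past the strike plate. A steel bar 14 mm wide, 6 mm thick, lying on the blue head in two staples; it moves stiffly (about 2 N) and stays where left. The solid plate stops it at 0.006 unless the cartridge is down by 0.013 or more.
- d2_tab (a point): Centre of the red tab on the blue cartridge's bolt, the part to grip: 16 (x) x 14 (y) x 21 mm high; its top is 10.5 mm above this point, the head's top 15.5 mm below. Axes as d2_house. Moves with bolt and cartridge. Grip it across y, where 20 mm of bare head lies either side. Along x the staples (9 mm high, 24 mm wide) stand 23.5 mm either side of the head's centre.
- tung_cartridge (a joint): The orange-headed tungsten lamp cartridge beside it, alike in every way: pressed down and locked at about 0.0125. To be left so.
- tung_bolt (a joint): The bolt of the orange tungsten cartridge, fully across at 0.018. To be left so.
- tung_tab (a point): Centre of the red tab on the orange cartridge's bolt, alike. Not to be moved.
- screw_dish: Steel dish with thumbscrews, 68 mm wide, 12 mm high, loose on the near part of the detector's deck. Origin: centre of its underside. Bystander.
- driver: Yellow-handled screwdriver, 110 mm long, loose on the near part of the detector's deck, lying across it. Bystander.
- bottle: Glass solvent bottle with a blue cap, 86 mm wide, 186 mm tall, loose on the bench to the left of the detector. Origin: centre of its underside. Bystander.
- vial_tray: White tray of small blue-capped vials, 90 x 180 x 44 mm, loose on the bench to the right. Origin: centre of its underside. Bystander.
- lamp_carton: Cardboard lamp carton, 160 x 90 x 75 mm, loose on the bench to the right. Origin: centre of its underside. Bystander.
- d2_slot (a point): Centre of the slot (21 mm wide, 11 mm high) in the steel strike plate of d2_house, 43 mm along its x and 63.5 mm above its origin. The plate stands across x, 4 mm thick, 36 mm wide; its top is 24.5 mm above this point.

How it is judged:
By the outcome, as a careful person would: the job done as asked, in the order asked, and still so for the second after the job is handed in, with the robot touching nothing.
It also fails if it takes over 35 s, if anything falls off the work surface, if the arm or the gripper's body presses on something with over 40 N, if the wrist force passes 120 N, or if a joint passes its speed limit or range.

## Working session

There is one attempt and no reset: what is moved stays moved. The work goes in short steps, each a Python script; the robot and the scene stay as the last script left them, time stands still between calls to the robot, and variables do not carry over. Pictures are saved under pics/ and viewed, about 8 in all and at most 12, crops included, and the job is handed in when it is done.

```bash
ls; mkdir -p pics; python3 - <<'E'
from cell import r, hand, planner, vision
import cv2,numpy as np
for n in("scene","top"):
    im=vision.get_image(n); cv2.imwrite(f"pics/{n}0.png",cv2.cvtColor(im,cv2.COLOR_RGB2BGR))
    print(n,vision.calibration(n))
    for t in("d2_tab","tung_tab","d2_cartridge","tung_cartridge","d2_house","detector"):
        print(t,[(round(d["p"],2),np.round(d["pixel"],1),int(d["region"].sum())) for d in vision.cut_out(t,n)])
print(r.get_obs()["time"],r.get_obs()["opening"])
E
```

```text
pics
scene {'vfov': 49.214711256816365, 'cx': 283.1209442308525, 'cy': 208.82899154237487, 'origin': array([1.30377019, 0.37479701, 1.02425073]), 'rotation': array([[-0.45107541,  0.6393213 , -0.6227353 ],
       [ 0.89234457,  0.31065682, -0.32743474],
       [-0.01587903, -0.70339222, -0.71062454]])}
d2_tab [(0.56, array([248.8, 202.3]), 150)]
tung_tab [(0.69, array([296.6, 224.3]), 93), (0.39, array([308.9, 210.1]), 274)]
d2_cartridge [(0.61, array([250.5, 209.6]), 380), (0.3, array([428.6, 297.5]), 2092)]
tung_cartridge [(0.81, array([295.5, 224.2]), 365)]
d2_house [(0.8, array([249.1, 220.8]), 1130), (0.24, array([251.3, 212.6]), 418)]
detector [(0.71, array([270.5, 262.9]), 9995)]
top {'vfov': 57.8661076935102, 'cx': 283.7567672025072, 'cy': 206.98411548706108, 'origin': array([ 0.4711425 , -0.02686356,  1.11311027]), 'rotation': array([[ 0.01493582, -0.99869055,  0.04892965],
       [-0.99973234, -0.01405088,  0.01838017],
       [-0.01766859, -0.04919107, -0.9986331 ]])}
d2_tab []
tung_tab [(0.5, array([263.9, 174.3]), 121)]
d2_cartridge [(0.94, array([318. , 170.6]), 553)]
tung_cartridge [(0.9, array([266.5, 180.2]), 483)]
d2_house [(0.71, array([312.4, 168.3]), 1005)]
detector [(0.68, array([290.1, 167.2]), 9905)]
0.7 0.08530706215580712
```

```bash
python3 - <<'E'
import cv2
a=cv2.imread("pics/top0.png")[90:240,200:400];b=cv2.imread("pics/scene0.png")[150:300,180:380]
cv2.imwrite("pics/c0.png",cv2.vconcat([cv2.resize(x,(800,600),interpolation=cv2.INTER_CUBIC)[:, :] for x in(a,)]))
cv2.imwrite("pics/c1.png",cv2.resize(b,(800,600),interpolation=cv2.INTER_CUBIC))
E
```

```text
(no output)
```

View pics/top0.png

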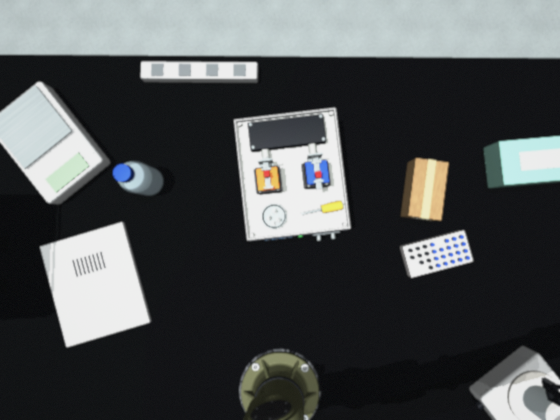

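View pics/c0.png

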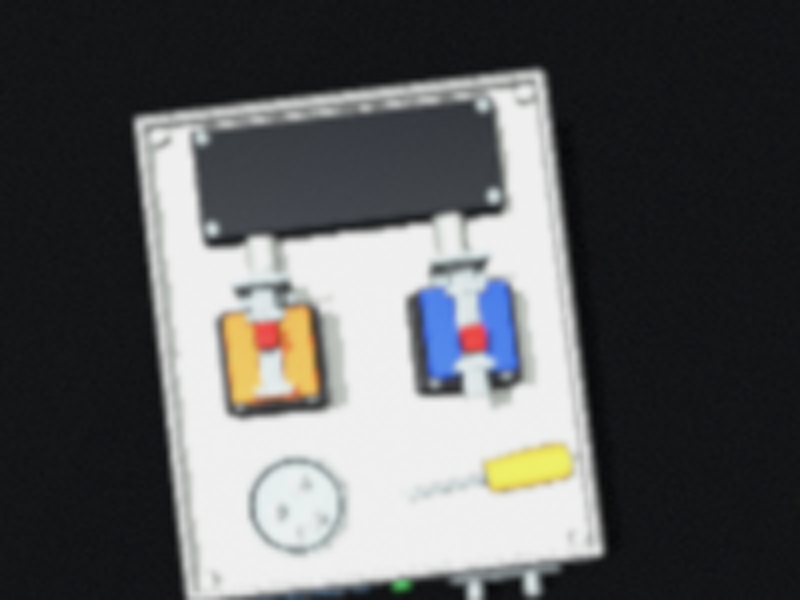

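View pics/c1.png

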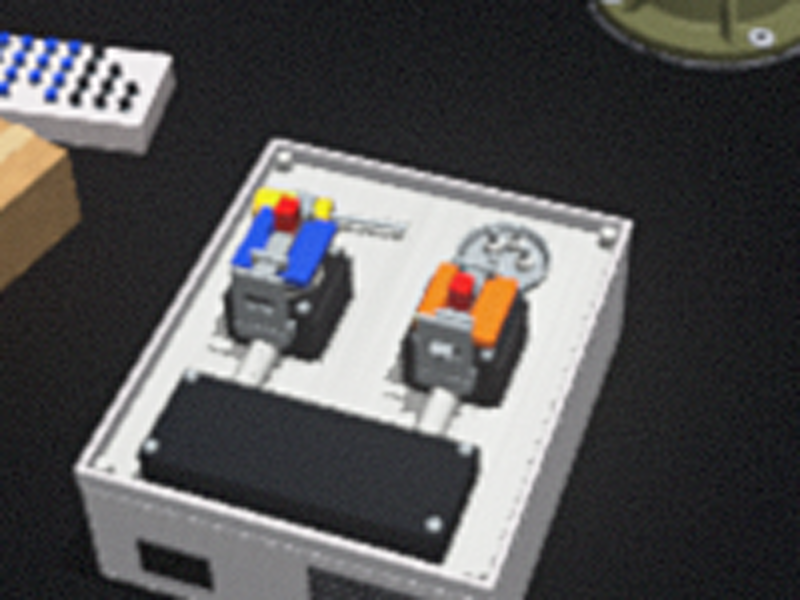

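The blue cartridge is the right-hand one: its tab is at about (318,174.5) in top and (249,202) in scene. The orange one, with its tab at about (267,173.5), is locked. Next I fit the detector's pose and the tab position.

```bash
cat > h.py <<'E'
import numpy as np,cv2
from scipy.optimize import least_squares
from scipy.spatial.transform import Rotation as Ro
from cell import r,hand,planner,vision
def proj(n,P):
    c=vision.calibration(n);f=210/np.tan(np.radians(c["vfov"])/2)
    q=(np.atleast_2d(P)-c["origin"])@c["rotation"]
    return q[:,:2]/q[:,2:]*f+[c["cx"],c["cy"]]
def reds(im,guess,rad=9):
    h=cv2.cvtColor(im,cv2.COLOR_RGB2HSV)
    m=((h[...,0]<5)|(h[...,0]>172))&(h[...,1]>150)&(h[...,2]>90)
    v,u=np.nonzero(m);k=np.hypot(u-guess[0],v-guess[1])<rad
    return np.array([u[k].mean(),v[k].mean()]),k.sum()
B=np.array([[a,b,c] for a in(-8,8) for b in(-7,7) for c in(-10.5,10.5)])/1e3
def boxc(n,p,yaw):
    h=cv2.convexHull(proj(n,p+B@Ro.from_euler('z',yaw).as_matrix().T).astype(np.float32))
    M=cv2.moments(h);return np.array([M['m10'],M['m01']])/M['m00']
def tab(obs,yaw,z=None):
    "obs: {camera:pixel}; z None -> free"
    f=lambda s:np.concatenate([boxc(n,np.array([s[0],s[1],s[2] if z is None else z]),yaw)-o for n,o in obs.items()])
    s=least_squares(f,[.57,-.1,.18][:3 if z is None else 2],diff_step=1e-3);return s.x,s.fun
E
python3 - <<'E'
from h import *
im={n:cv2.cvtColor(cv2.imread(f"pics/{n}0.png"),cv2.COLOR_BGR2RGB) for n in("top","scene")}
C=np.array([[.16,.135,.122],[.16,-.135,.122],[-.16,-.135,.122],[-.16,.135,.122]])
px=np.array([[233.75,119.5],[336.25,107.5],[351.2,228.2],[247.5,240]])
pose=lambda s,P:np.atleast_2d(P)@Ro.from_euler('z',s[2]).as_matrix().T+[s[0],s[1],0]
s=least_squares(lambda s:(proj("top",pose(s,C))-px).ravel(),[.6,0,0])
print("det",s.x,s.fun.round(1)); yaw=s.x[2]
for nm,g,z in(("blue",{"top":(318,174.5),"scene":(251.5,203.5)},.1965),("orange",{"top":(266.7,173.5),"scene":(295.3,222)},.184)):
    o={}
    for n in g:
        o[n],k=reds(im[n],g[n]);print(nm,n,o[n],k)
    for zz in(None,z):
        for oo in (o,{"top":o["top"]},{"scene":o["scene"]}):
            if zz is None and len(oo)<2: continue
            t,e=tab(oo,yaw,zz);print(nm,zz,list(oo),t.round(4),e.round(1),"in det",((t[:2]-s.x[:2])@Ro.from_euler('z',yaw).as_matrix()[:2,:2]).round(4))
E
```

```text
det [ 0.60840156 -0.02902195  0.13014063] [ 0.6  0.1 -0.4  0.  -0.4 -0.1  0.2  0. ]
blue top [318.         174.17391304] 23
blue scene [251.5 203.2] 40
blue None ['top', 'scene'] [ 0.5961 -0.0906  0.1963] [-0.5  0.2 -0.6 -0. ] in det [-0.0202 -0.0594]
blue 0.1965 ['top', 'scene'] [ 0.5962 -0.0905] [-0.5  0.2 -0.6 -0.1] in det [-0.0201 -0.0594]
blue 0.1965 ['top'] [ 0.5967 -0.0917] [-0. -0.] in det [-0.0198 -0.0606]
blue 0.1965 ['scene'] [ 0.5958 -0.089 ] [ 0. -0.] in det [-0.0203 -0.0579]
orange top [266.4  173.48] 25
orange scene [294.65116279 222.3255814 ] 43
orange None ['top', 'scene'] [0.5981 0.0347 0.1846] [-0.3  0.1 -0.3 -0. ] in det [-0.0019  0.0645]
orange 0.184 ['top', 'scene'] [0.598  0.0347] [-0.2  0.2 -0.3  0.1] in det [-0.002   0.0645]
orange 0.184 ['top'] [0.5985 0.0341] [0. 0.] in det [-0.0016  0.0639]
orange 0.184 ['scene'] [0.5973 0.0351] [ 0. -0.] in det [-0.0027  0.065 ]
```

```bash
cat >> h.py <<'E'
yaw=.130; T=np.array([.5962,-.0910]); c,s=np.cos(yaw),np.sin(yaw); X=np.array([c,s,0.])
Rs=[np.array([[-s*k,c*k,0],[c*k,s*k,0],[0,0,-1]]).T for k in(1,-1)]
Rs=[np.column_stack([R[0],np.cross([0,0,-1],R[0]),[0,0,-1]]) for R in [np.array([[-s*k,c*k,0]]) for k in(1,-1)]]
def P(z,dx=0): return np.array([*T,z])+dx*X
def st():
    o=r.get_obs();print(round(o["time"],2),o["tool_pos"].round(4),o["wrist_force"].round(1),round(o["opening"],4))
E
python3 - <<'E'
from h import *
q0=np.array(r.get_obs()["joint_pos"]);best=None
for R in Rs:
    q=planner.ik(P(.3),R);print(None if q is None else np.round(q,2))
    if q is not None and (best is None or abs(q-q0).max()<abs(best[0]-q0).max()): best=(q,R)
R=best[1];np.save("R.npy",R)
p=r.get_obs()["tool_pos"];r.move_l([p[0],p[1],.3])
r.reach(P(.3),R);hand.move_gripper(.05);st()
r.move_l(P(.225),R);st()
im=vision.get_image("scene");im2=vision.get_image("top")
cv2.imwrite("pics/c2.png",cv2.resize(np.hstack([x[130:250,190:320] for x in(im,im2)])[...,::-1],None,fx=3,fy=3,interpolation=cv2.INTER_CUBIC))
E
```

```text
[ 0.79  0.29 -0.84  1.44  0.22  1.5   1.65]
[ 0.7   0.27 -0.72  1.45  0.18  1.49 -1.46]
4.25 [ 0.5962 -0.091   0.3   ] [-0.7  0.7 -0. ] 0.05
4.9 [ 0.5966 -0.0909  0.2257] [-0.2  0.3  0.6] 0.05
```

View pics/c2.png

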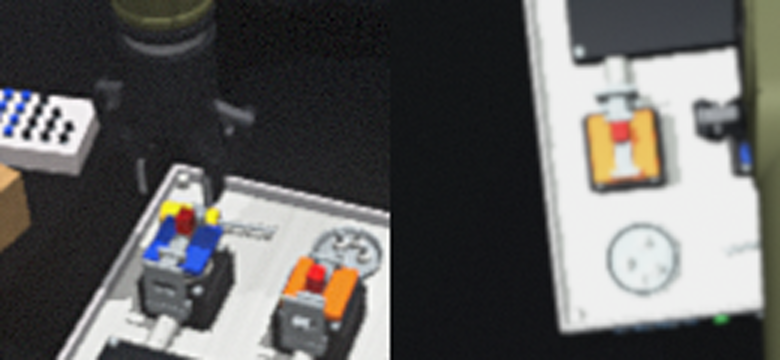

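The fingers, at about x=143 and x=210 in the left crop, straddle the tab at (185,220). Next I lower, grip and press.

```bash
python3 - <<'E'
from h import *
R=np.load("R.npy")
print(r.move_l(P(.187),R,velocity=.08,force_limit=8));st()
hand.move_gripper(0.0);st()
print(r.move_l(P(.164),R,velocity=.03,force_limit=30));st()
r.pause(.2);st()
E
```

```text
False
5.62 [ 0.5962 -0.091   0.1868] [-0.5 -0.1  0.1] 0.0504
6.04 [ 0.5963 -0.0891  0.1878] [-3.   4.7  3.5] 0.0126
False
6.96 [ 0.6015 -0.0884  0.1716] [-1.7  6.3 28.2] 0.0124
7.16 [ 0.6015 -0.0884  0.1716] [-1.8  5.  27.4] 0.0126
```

```bash
python3 - <<'E'
from h import *
R=np.load("R.npy")
for d in (.008,.016,.021):
    print(r.move_l(P(.164,d),R,velocity=.03,force_limit=35));st()
    print("along x",((r.get_obs()["tool_pos"]-P(0))@X).round(4))
im=vision.get_image("scene")
cv2.imwrite("pics/c3.png",cv2.resize(im[170:260,210:330,::-1],None,fx=6,fy=6,interpolation=cv2.INTER_CUBIC))
E
```

```text
False
7.58 [ 0.6097 -0.0874  0.1716] [-0.4  6.4 26. ] 0.0125
along x 0.0138
False
7.99 [ 0.6143 -0.0868  0.1715] [-9.9  5.7 33.3] 0.0125
along x 0.0185
False
8.31 [ 0.6146 -0.0868  0.1713] [-24.3   4.7  40.2] 0.0127
along x 0.0188
```

View pics/c3.png

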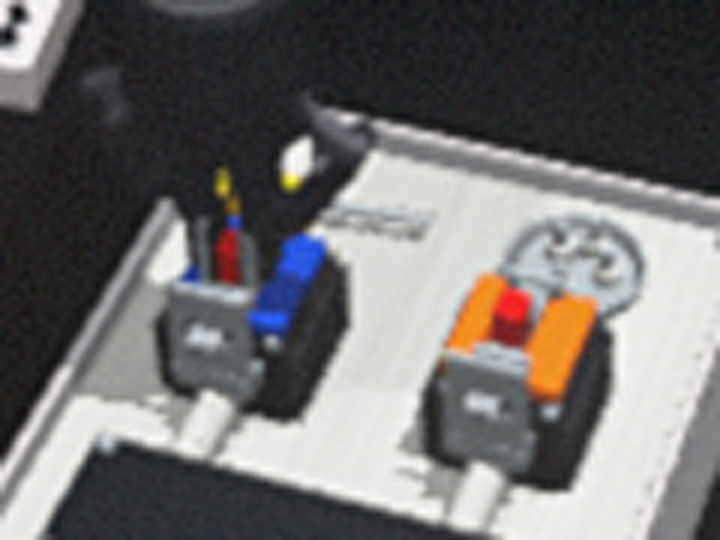

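The bolt's bright tip shows in the blue strike plate's slot at (208,335), like the orange one's at (483,400). I'll unload the arm, release and retreat.

```bash
python3 - <<'E'
from h import *
R=np.load("R.npy")
r.move_l(P(.166,.016),R,velocity=.03);st()
hand.move_gripper(.045);st()
p=r.get_obs()["tool_pos"]
r.move_l(P(.24,.017),R,velocity=.08);st()
r.move_l(P(.33,.017),R);r.reach([.35,-.45,.33],R);st()
o={}
for n in("top","scene"):
    im=vision.get_image(n);
    pr=proj(n,[*P(0,.018)[:2],.184])[0]
    o[n],k=reds(im,pr);print(n,pr,o[n],k)
    cv2.imwrite(f"pics/f{n}.png",cv2.resize(im[100:250,190:390,::-1],None,fx=4,fy=4,interpolation=cv2.INTER_CUBIC))
t,e=tab(o,yaw);print(t,e,"slid",((t[:2]-T)@X[:2]).round(4))
E
```

```text
8.69 [ 0.6142 -0.0868  0.1716] [-6.2  5.3 22.8] 0.0122
9.1 [ 0.6125 -0.0911  0.1662] [ 1.4 -4.3  4.5] 0.0444
10.18 [ 0.6127 -0.0888  0.2393] [-0.3  0.2 -0.1] 0.0449
12.57 [ 0.3515 -0.4488  0.3301] [0.4 0.1 0.2] 0.0449
top [316.44373182 167.86480905] [316.68 167.76] 25
scene [248.44665719 211.2001467 ] [249.07894737 211.28947368] 38
[ 0.61377247 -0.08825603  0.18368044] [-0.38344915  0.18701811 -0.44615776 -0.03727045] slid 0.0178
```

View pics/fscene.png

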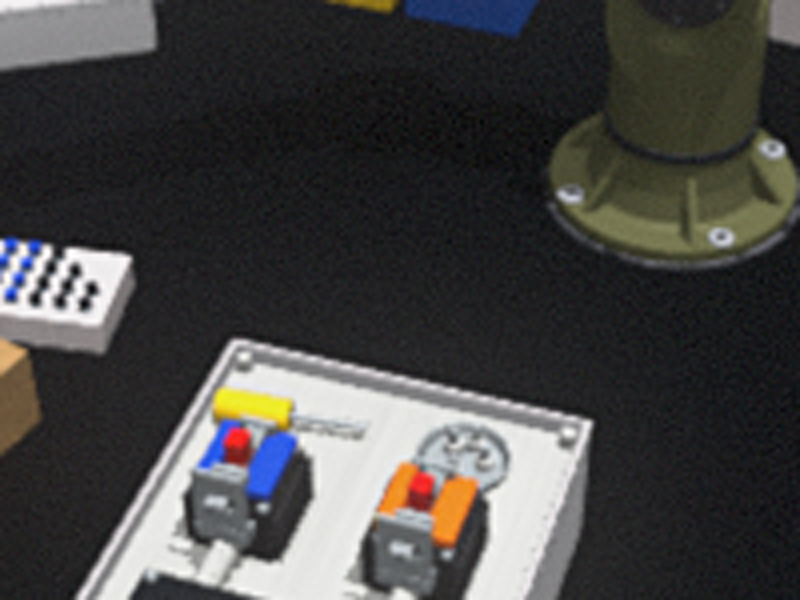

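View pics/ftop.png

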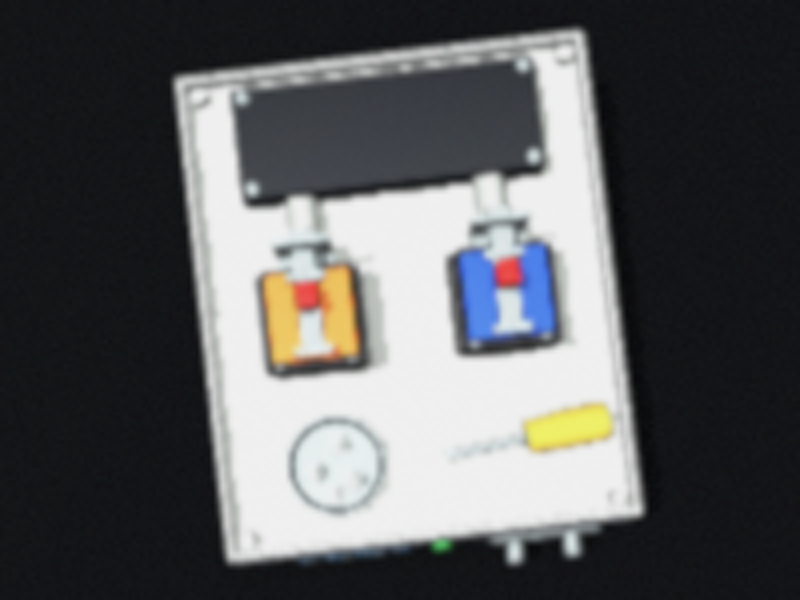

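Both pictures show the blue lamp matching the orange one: head down and bolt tip in the slot. The blue tab is at (510,272) in the top crop. The dish, driver and orange lamp haven't moved.

```bash
python3 -c "
from cell import r
r.hand_in()"
```

```text
the job is handed in; nothing more can be done
```

The blue deuterium lamp is pressed home and locked, and I handed the job in at about 12.7 s of the 35 s allowed.

- **What I did:** I gripped the red tab across y and pressed the cartridge down about 16 mm onto its stop, at about 27 N. Keeping it down, I slid the bolt forward until it met its end stop, then eased the load off, let go and moved the arm clear.
- **Lock check:** With the arm away, the tab measured 17.8 mm forward of its start and 0.1837 m high. The tab height expected for a locked cartridge is 0.184 m. The bolt tip shows in the strike-plate slot, and the lamp stayed down after release.
- **Everything else:** In the last pictures the orange lamp, the dish and the screwdriver look unmoved. I did not measure them again, and the bottle was outside those crops.
- **Oddities:** While I pressed down, the tool drifted about 5 mm forward, within the bolt's free travel, and about 2 mm sideways as the jaws closed. Neither affected the result. The highest wrist force I read was about 47 N.

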